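Clamp the brass lid in the vee fixture

ROBOT

A 6-joint arm with a two-finger parallel gripper is mounted at the origin on the work surface. World frame = base frame: x ahead of the robot, y to its left, z up, the work surface at z = 0. Lengths are in mm, angles in rad, forces in N, time in s.
With the tool pointing down it reaches from about 400 to 925 mm from the base axis. Payload 3.4 kg.
Tool frame: the origin (TCP) lies at the very end of the fingers, on their centre line; the grasp point (between the pads) lies 19 mm behind it; z points along the fingers, y is the line along which they close (so a half turn about z gives the same grasp; the last joint's range is limited). The gripper opens to 85 mm and grips with 20 to 120 N. Pads are 22 mm wide; open, the fingers measure 114 mm over their backs; the gripper's body (76 mm by 85 mm) begins 54 mm behind the grasp point. The pads swing forward as they close: fully open they stand 13 mm farther back than shut.
Start: joints at [-1.343, 0.307, 1.506, -0, 1.328, -0.073], TCP at [170.339, -549.195, 231.305] pointing down, gripper open.
Joint ranges: [-3.12, 3.12], [-1.05, 2.28], [0.14, 2.33], [-1.42, 4.57], [0.1, 2.73], [-2.68, 2.68]. Speed limits (rad/s): [2.57, 2.57, 3.14, 3.14, 3.14, 3.14].

INTERFACE

Orientations are given as a rotation vector (axis times angle).
In Python, from station import robot gives the robot as it stands.
- The arm moves only by the tool play_rows, never from a script. Its argument "rows" is a list of rows, each an object of numbers: "dx", "dy", "dz": the shift along the tool's x, y, z in mm; "ax", "ay", "az": the turn, a rotation vector about the tool's x, y, z in degrees. A call has exactly 10 rows; each row shifts and turns the commanded pose from where the row before left it, along the tool's axes as they then stand; what a row does not reach is not made up. A row lasts 1/12 s, in which the tool goes at most 41.7 mm and 7.16 degrees, less where a joint would pass 70% of its speed; a pose out of reach is approached as far as the arm can. A call with a gripper value outside its range is refused whole. "hand" is the finger opening in mm, from 0 to 85.4, set as the call begins (left out, the last holds). The fingers move at their own pace and stop on an object; "newtons" is the grip in N (left out, the last holds). Time passes only in rows, so rows that do not move let the fingers close, or fill a call up. It gives the time, the measured TCP pose, the force, the opening and the grip force at its end, in the units of the state.
- robot.read_state(): the state, without advancing time (a new reading comes with each control period).
- robot.snapshot(name): name is "scene" or "top"; returns the picture (420x560x3 uint8, red, green, blue); there is no depth.
- robot.get_calibration(name): a dict with "fx", "fy", "cx", "cy" (pixels), "camera_from_world" (4x4, takes a point from world to camera coordinates). Camera axes: x right, y down, z forward; pixel columns grow to the right and rows downward; lengths in mm; the calibration is good to about 2 mm. A picture is of the moment at which its call begins. get_calibration takes no time and is no camera call.
- robot.job_done(): hands the job in; it is judged then, once.
The state is a dict: "time_s": time; "joint_pos": joint angles; "qd": joint speeds; "tau": joint torques, N m; "tool_pos": TCP position; "ee_rot": TCP orientation; "wrist_force": force on the tool from outside, world axes, zero at the start; "torque": the same for the moment, N m; "opening": finger opening in mm; "grip_force": force on a finger pad.
Only numpy, scipy, OpenCV 4.12 (cv2) and the standard library are available. Lean on these libraries where they do the work, as an engineer would, in place of code of your own. Each camera call takes 0.05 s, during which the arm holds its last target. There are 200 camera calls.

TASK

Get the brass lid ready for filing: with your fingertips slide it along the steel plate, without lifting it, until it is home against both faces of the vee stop. Then push the red lever of the toggle clamp over past its dead point until it snaps down into lock, so that the rubber foot holds the lid there. Leave the other things on the bench where they are and finish clear of everything.

Things in the scene. Friction and masses are not known exactly. Their poses are not given: they have to be found in the camera images.
- fixture: fixed steel clamping fixture on a base plate 320 x 120 x 12 mm. Origin: centre of the plate's underside; z up; x runs along the plate and is the way both the lid and the lever are pushed. Along x in mm: bare plate from -160 to 3 (the lid starts here), dark vee stop (two blocks 12 mm high, opening towards -x; oiled, so the lid slips along them), toggle clamp from 35 to 120, its cheeks 62 mm above the bench.
- seat (a point): where the lid's centre lies when it is home against both faces of the vee: in the fixture's frame x -20 mm, y 0, z 20 mm (half the lid's height above the plate).
- lid_center (a point): centre (half-way up, 8 mm above the plate) of the loose round brass box lid with a copper pattern on top: 64 mm across, 16 mm high, about 0.16 kg. It lies flat on the plate, 45 to 75 mm short of the seat (towards the fixture's -x) and up to 15 mm to either side.
- lever_pivot (a point): centre of the lever's hinge pin on the fixture: 85 mm along the fixture's x, 56 mm above the bench. The hinge axis is the fixture's y axis.
- lever_tip (a point): free end of the clamp lever, 126 mm from the pivot. At rest it stands about 176 mm above the bench; locked, the lever lies flat and the tip is about 60 mm above the bench.
- lever_grip: the red plastic grip of the lever, a round bar 18 mm thick, from 49 mm to 126 mm from the pivot. This body's origin lies on the lever's hinge pin and its z axis points along the lever.
- lever (a joint): clamp lever angle, rad. 0: open, leaning 0.30 from the vertical towards the fixture's +x. It grows as the lever is pushed towards +x and down; 1.25: locked, flat, on its stop. A spring resists up to the dead point at 0.68 (up to about 10 N on the grip) and throws the lever back to 0 if let go before; past it the spring snaps it to 1.25 by itself and keeps it there.
- foot: black rubber foot, 18 mm across, on a sprung spindle at the end of the clamp arm; origin: centre of its lower face. As the lever goes over, the arm swings down towards the fixture's -x until the foot presses on the seat's centre, with about 4 N on a lid that is home.
- clamp_arm: steel arm of the clamp, linked to the lever, 18 mm wide, reaching 75 mm from its pin (origin; fixture x 55 mm, 62 mm up). Open it stands nearly upright, 145 mm high, with the spindle and foot jutting towards -x (about to fixture x 0, 110 to 150 mm above the bench): keep the gripper clear of it. Locked it lies level towards -x.
- needle_file_mid (a point): bystander, loose, to be left alone: hand file lying flat, 195 mm long, 26 mm high: turned pale wood handle, dark steel blade. The point is at its middle.
- box_base_mid (a point): bystander, loose, to be left alone: open round brass box bottom, 68 mm across, 20 mm high (the lid belongs to it). The point is at its middle.
- brass_tube_mid (a point): bystander, loose, to be left alone: tall open brass beaker, 56 mm across, 95 mm high, standing. The point is at its middle.
- hammer_mid (a point): bystander, loose, to be left alone: hammer lying flat, 220 mm long, wood handle, steel head. The point is at its middle.
- bench_brush_mid (a point): bystander, loose, to be left alone: bench brush lying flat, 180 mm long, 20 mm high, wood handle. The point is at its middle.
- polish_jar_mid (a point): bystander, loose, to be left alone: jar with black cap, 60 mm across, 70 mm high, standing. The point is at its middle.
- ring_clamp_mid (a point): bystander, loose, to be left alone: small pale wooden hand clamp lying flat, 120 x 26 x 26 mm, with a dark red leather band. The point is at its middle.
- lid: the same lid; its origin is the centre of its underside.
There are look-alikes about, which are no part of the job. Leave any green or purple look-alike of the lid alone.

How it is judged:
By the outcome, as a careful person would: the job done as asked, in the order asked, and still so for the second after the job is handed in, with the robot touching nothing.
It also fails if it takes over 48 s, if anything falls off the work surface, if the arm or the gripper's body presses on something with over 40 N, if the wrist force passes 120 N, or if a joint passes its speed limit or range.

## Working session

There is one attempt and no reset: what is moved stays moved. The work goes in short steps, Python scripts to look and compute and a tool call to move; the robot and the scene stay as the last step left them, time stands still between calls to the robot, and variables do not carry over. Pictures are saved under pics/ and viewed, at most 10 in all, crops included, and the job is handed in when it is done.

Besides the shell and the picture viewer there is one more tool, called by a JSON object that holds its "op" and its "data". play_rows: Moves the arm, as the interface text tells. Its arguments: {"type":"object","properties":{"rows":{"type":"array","items":{"type":"object","properties":{"dx":{"type":"number"},"dy":{"type":"number"},"dz":{"type":"number"},"ax":{"type":"number"},"ay":{"type":"number"},"az":{"type":"number"}}}},"hand":{"type":"number"},"newtons":{"type":"number"}},"required":["rows"]}

```bash
mkdir -p pics; python3 - <<'E'
from station import robot
import cv2,numpy as np
for n in("scene","top"):
    im=robot.snapshot(n);cv2.imwrite(f"pics/{n}0.png",im[:,:,::-1]);c=robot.get_calibration(n)
    T=np.array(c["camera_from_world"]);print(n,c["fx"],c["fy"],c["cx"],c["cy"],(-T[:3,:3].T@T[:3,3]).round(),T.round(3).tolist())
s=robot.read_state();print(s["time_s"],s["tool_pos"],s["ee_rot"],s["wrist_force"])
E
```

```text
scene 462.9162427874271 462.9162427874271 281.440889508496 209.46774611066377 [1635.  189.  868.] [[-0.158, 0.987, -0.008, 78.615], [0.552, 0.082, -0.83, -196.597], [-0.819, -0.136, -0.558, 1848.598], [0.0, 0.0, 0.0, 1.0]]
top 402.9240761615957 402.9240761615957 277.5740332313478 215.06558997521543 [ 409.  -27. 1182.] [[-0.016, -0.999, -0.029, 14.083], [-0.989, 0.02, -0.143, 574.394], [0.144, 0.026, -0.989, 1110.77], [0.0, 0.0, 0.0, 1.0]]
0.1 [ 170.19874528 -548.56778068  230.48323948] [-3.10428518e+00 -4.70425855e-01  2.24520284e-04] [-0.08935264  0.0350554  -0.83458796]
```

View pics/scene0.png

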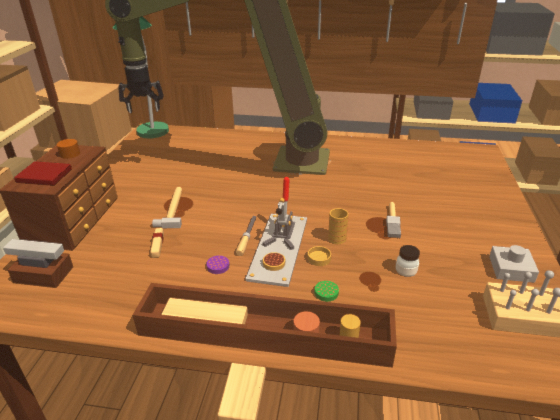

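View pics/top0.png

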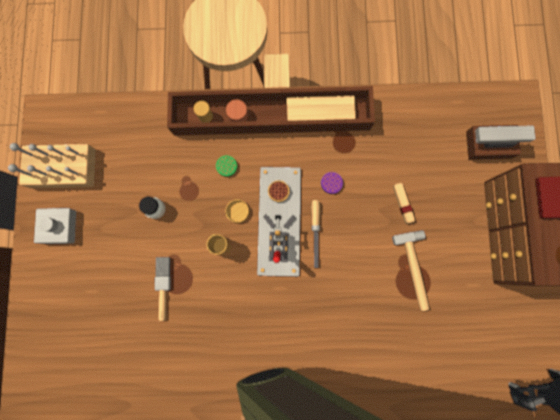

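Candidates for the lid: top (279,191) / scene (274,261), brass with copper pattern on the plate, which is the one I want. The others are purple (332,183), green (227,166), the box base (237,211) and the orange and red pieces in the tray (202,108 and 236,110). The fixture's +x points towards the robot: the red lever is at top (277,258).

```bash
cat > h.py <<'E'
from station import robot
import cv2,numpy as np
def cal(n):
    c=robot.get_calibration(n);T=np.array(c["camera_from_world"]);return np.array([[c["fx"],0,c["cx"]],[0,c["fy"],c["cy"]],[0,0,1]]),T
def ray(n,p):
    K,T=cal(n);d=T[:3,:3].T@np.linalg.solve(K,[p[0],p[1],1]);return -T[:3,:3].T@T[:3,3],d
def onz(n,p,z):
    o,d=ray(n,p);return o+d*(z-o[2])/d[2]
def proj(n,P):
    K,T=cal(n);q=K@(T[:3,:3]@np.array(P,float)+T[:3,3]);return q[:2]/q[2]
def big(m):
    c,_=cv2.findContours(m.astype(np.uint8),cv2.RETR_EXTERNAL,cv2.CHAIN_APPROX_NONE);return max(c,key=cv2.contourArea)
def win(m,x0,x1,y0,y1):
    w=np.zeros_like(m);w[y0:y1,x0:x1]=m[y0:y1,x0:x1];return w
E
python3 - <<'E'
from h import *
out=[]
W={"top":((245,315,155,290),(262,297,175,207)),"scene":((235,320,195,295),(255,295,245,278))}
for n in("top","scene"):
    im=cv2.imread(f"pics/{n}0.png");hsv=cv2.cvtColor(im,cv2.COLOR_BGR2HSV)
    g=win((hsv[...,1]<60)&(hsv[...,2]>110),*W[n][0])
    c=big(cv2.morphologyEx(g.astype(np.uint8),cv2.MORPH_CLOSE,np.ones((5,5))))
    P=np.array([onz(n,p,12)[:2] for p in c[:,0]],np.float32)
    r=cv2.minAreaRect(P);print(n,"plate",r,cv2.boxPoints(r).round().tolist())
    l=win((hsv[...,1]>110),*W[n][1]);c=big(l)
    P=np.array([onz(n,p,28 if n=="top" else 24)[:2] for p in c[:,0]],np.float32)
    print("lid",cv2.minEnclosingCircle(P),cv2.contourArea(c), P.mean(0))
    rd=win((hsv[...,1]>180)&((hsv[...,0]<5)|(hsv[...,0]>175))&(hsv[...,2]>120),*((265,290,235,275) if n=="top" else (275,295,170,205)))
    c=big(rd);print("red",cv2.minAreaRect(c),cv2.boundingRect(c))
    x0,x1,y0,y1=W[n][0] if n=="top" else (235,320,170,295)
    out.append(cv2.resize(im[y0:y1,x0:x1],None,fx=4,fy=4,interpolation=cv2.INTER_CUBIC))
h=max(o.shape[0] for o in out)
cv2.imwrite("pics/crop1.png",np.hstack([cv2.copyMakeBorder(o,0,h-o.shape[0],0,0,0) for o in out]))
E
```

```text
top plate ((564.0765991210938, -0.24085235595703125), (120.51504516601562, 320.00872802734375), 87.7975082397461) [[402.0, -54.0], [722.0, -67.0], [726.0, 54.0], [407.0, 66.0]]
lid ((648.1034545898438, 0.7559888362884521), 31.36812973022461) 322.0 [6.4754999e+02 4.1623285e-01]
red ((275.6000061035156, 256.8000183105469), (8.854375839233398, 5.692099571228027), 71.56504821777344) (273, 252, 7, 10)
scene plate ((531.6056518554688, 4.07232666015625), (119.35832977294922, 400.2046813964844), 87.59337615966797) [[329.0, -47.0], [729.0, -64.0], [734.0, 55.0], [334.0, 72.0]]
lid ((654.3564453125, 3.476045846939087), 38.33721923828125) 301.0 [654.3133     2.911652]
red ((286.0, 188.5), (23.0, 4.0), 90.0) (284, 177, 5, 24)
```

View pics/crop1.png

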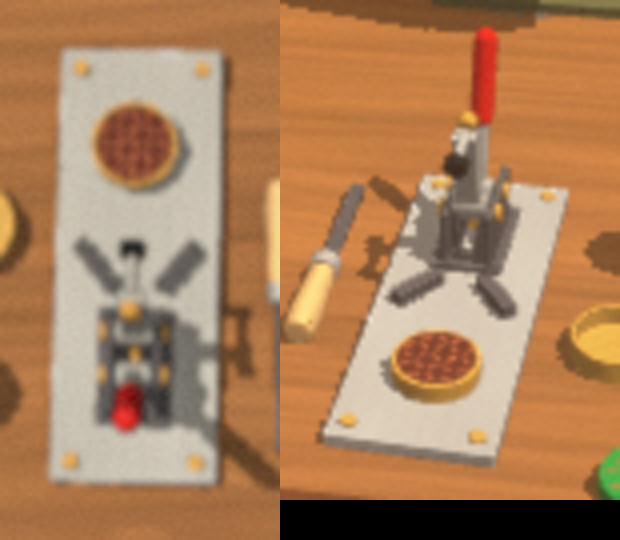

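Plate (top view): centre (564,0), 120x320 mm, which matches the description. Its +x axis is (-0.999, 0.038) in the world. The crop confirms the brass lid with copper pattern at about fixture (-84,-4), 64 mm short of the seat. With tool x = −fixture x and tool y = fixture y, I'll go behind the lid.

{"op": "play_rows", "data": {"hand": 30, "newtons": 20, "rows": [{"az": 6.47},{"az": 6.47},{"az": 6.46},{"dx": 20,"dy": -23},{"dx": 20,"dy": -23},{"dx": 20,"dy": -23},{"dx": 20,"dy": -23},{"dx": 20,"dy": -23},{"dx": 20,"dy": -23},{"dx": 20,"dy": -23}]}}

```text
validation failed for argument at $.ro...
```

{"op": "play_rows", "data": {"rows": [{"dx": 21,"dy": -23},{"dx": 21,"dy": -23},{"dx": 21,"dy": -23},{"dx": 21,"dy": -23},{"dx": 21,"dy": -23},{"dx": 21,"dy": -23},{"dx": 21,"dy": -23},{"dx": 21,"dy": -23},{"dx": 21,"dy": -23},{"dx": 21,"dy": -23}]}}

```text
validation failed for argument at $.ro...
```

Every field is probably required in each row.

{"op": "play_rows", "data": {"hand": 30, "newtons": 20, "rows": [{"dx": 0,"dy": 0,"dz": 0,"ax": 0,"ay": 0,"az": 6.47},{"dx": 0,"dy": 0,"dz": 0,"ax": 0,"ay": 0,"az": 6.47},{"dx": 0,"dy": 0,"dz": 0,"ax": 0,"ay": 0,"az": 6.46},{"dx": 20,"dy": -23,"dz": 0,"ax": 0,"ay": 0,"az": 0},{"dx": 20,"dy": -23,"dz": 0,"ax": 0,"ay": 0,"az": 0},{"dx": 20,"dy": -23,"dz": 0,"ax": 0,"ay": 0,"az": 0},{"dx": 20,"dy": -23,"dz": 0,"ax": 0,"ay": 0,"az": 0},{"dx": 20,"dy": -23,"dz": 0,"ax": 0,"ay": 0,"az": 0},{"dx": 20,"dy": -23,"dz": 0,"ax": 0,"ay": 0,"az": 0},{"dx": 20,"dy": -23,"dz": 0,"ax": 0,"ay": 0,"az": 0}]}}

```text
time_s: 0.93
tool_pos: [316.9, -392.1, 230.9]
ee_rot: [-3.14, 0.06, 0.001]
wrist_force: [-0.1, -0.7, 0.6]
opening: 29.9
grip_force: 0.0
```

{"op": "play_rows", "data": {"rows": [{"dx": 23,"dy": -25,"dz": 0,"ax": 0,"ay": 0,"az": 0},{"dx": 23,"dy": -25,"dz": 0,"ax": 0,"ay": 0,"az": 0},{"dx": 23,"dy": -25,"dz": 0,"ax": 0,"ay": 0,"az": 0},{"dx": 23,"dy": -25,"dz": 0,"ax": 0,"ay": 0,"az": 0},{"dx": 23,"dy": -25,"dz": 0,"ax": 0,"ay": 0,"az": 0},{"dx": 23,"dy": -25,"dz": 0,"ax": 0,"ay": 0,"az": 0},{"dx": 23,"dy": -25,"dz": 0,"ax": 0,"ay": 0,"az": 0},{"dx": 23,"dy": -25,"dz": 0,"ax": 0,"ay": 0,"az": 0},{"dx": 23,"dy": -25,"dz": 0,"ax": 0,"ay": 0,"az": 0},{"dx": 23,"dy": -25,"dz": 0,"ax": 0,"ay": 0,"az": 0}]}}

```text
time_s: 1.77
tool_pos: [556.2, -150.9, 230.9]
ee_rot: [-3.141, 0.059, 0.001]
wrist_force: [0.7, -0.6, 0.1]
opening: 30.1
grip_force: 0.0
```

{"op": "play_rows", "data": {"rows": [{"dx": 23,"dy": -25,"dz": 0,"ax": 0,"ay": 0,"az": 0},{"dx": 23,"dy": -25,"dz": 0,"ax": 0,"ay": 0,"az": 0},{"dx": 23,"dy": -25,"dz": 0,"ax": 0,"ay": 0,"az": 0},{"dx": 23,"dy": -25,"dz": 0,"ax": 0,"ay": 0,"az": 0},{"dx": 23,"dy": -25,"dz": 0,"ax": 0,"ay": 0,"az": 0},{"dx": 24,"dy": -29,"dz": 0,"ax": 0,"ay": 0,"az": 0},{"dx": 0,"dy": 0,"dz": 35,"ax": 0,"ay": 0,"az": 0},{"dx": 0,"dy": 0,"dz": 35,"ax": 0,"ay": 0,"az": 0},{"dx": 0,"dy": 0,"dz": 35,"ax": 0,"ay": 0,"az": 0},{"dx": 0,"dy": 0,"dz": 35,"ax": 0,"ay": 0,"az": 0}]}}

```text
time_s: 2.6
tool_pos: [700.1, -3.2, 89.4]
ee_rot: [3.141, -0.058, -0.001]
wrist_force: [0.5, 0.2, 0.1]
opening: 30.2
grip_force: 0.0
```

{"op": "play_rows", "data": {"rows": [{"dx": 0,"dy": 0,"dz": 20,"ax": 0,"ay": 0,"az": 0},{"dx": 0,"dy": 0,"dz": 20,"ax": 0,"ay": 0,"az": 0},{"dx": 0,"dy": -2,"dz": 16,"ax": 0,"ay": 0,"az": 0},{"dx": 0,"dy": 0,"dz": 10,"ax": 0,"ay": 0,"az": 0},{"dx": 0,"dy": 0,"dz": 6,"ax": 0,"ay": 0,"az": 0},{"dx": 0,"dy": 0,"dz": 0,"ax": 0,"ay": 0,"az": 0},{"dx": 0,"dy": 0,"dz": 0,"ax": 0,"ay": 0,"az": 0},{"dx": 0,"dy": 0,"dz": 0,"ax": 0,"ay": 0,"az": 0},{"dx": 0,"dy": 0,"dz": 0,"ax": 0,"ay": 0,"az": 0},{"dx": 0,"dy": 0,"dz": 0,"ax": 0,"ay": 0,"az": 0}]}}

```text
time_s: 3.43
tool_pos: [701.2, -1.9, 20.6]
ee_rot: [3.141, -0.059, 0.003]
wrist_force: [-0.1, 1.2, 0.4]
opening: 30.3
grip_force: 0.0
```

```bash
python3 - <<'E'
from h import *
s=robot.read_state();print(s["tool_pos"],s["wrist_force"])
a=robot.snapshot("top")[150:290,220:340,::-1];b=robot.snapshot("scene")[180:320,220:340,::-1]
cv2.imwrite("pics/c2.png",cv2.resize(np.hstack([a,b]),(720,420),interpolation=cv2.INTER_CUBIC))
E
```

```text
[701.21070954  -1.89267605  20.6366829 ] [-0.05258056  1.1577373   0.40766401]
```

View pics/c2.png

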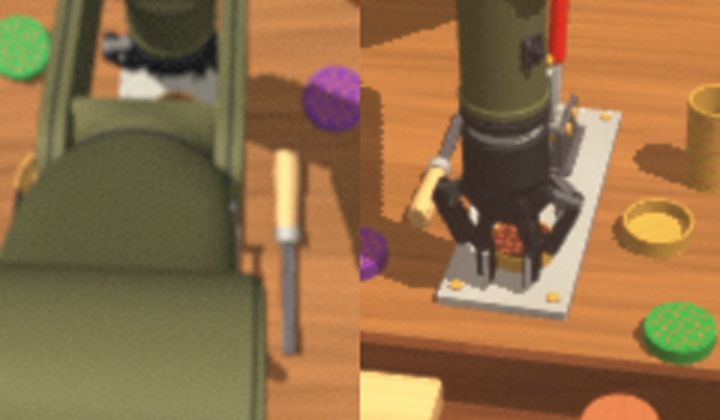

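The fingers straddle the path just behind the lid: lid at crop (520,240), fingers at (487,260) and (530,260). Now lower to z≈17 and push.

{"op": "play_rows", "data": {"rows": [{"dx": 0,"dy": 0,"dz": 3.5,"ax": 0,"ay": 0,"az": 0},{"dx": -5,"dy": 0,"dz": 0,"ax": 0,"ay": 0,"az": 0},{"dx": -5,"dy": 0,"dz": 0,"ax": 0,"ay": 0,"az": 0},{"dx": -4,"dy": 0,"dz": 0,"ax": 0,"ay": 0,"az": 0},{"dx": -4,"dy": 0,"dz": 0,"ax": 0,"ay": 0,"az": 0},{"dx": -5,"dy": 0.5,"dz": 0,"ax": 0,"ay": 0,"az": 0},{"dx": -6,"dy": 0.5,"dz": 0,"ax": 0,"ay": 0,"az": 0},{"dx": -6,"dy": 0.5,"dz": 0,"ax": 0,"ay": 0,"az": 0},{"dx": -6,"dy": 0.5,"dz": 0,"ax": 0,"ay": 0,"az": 0},{"dx": -6,"dy": 0.5,"dz": 0,"ax": 0,"ay": 0,"az": 0}]}}

```text
time_s: 4.37
tool_pos: [652.7, -2.6, 15.9]
ee_rot: [3.141, -0.059, 0.0]
wrist_force: [1.4, 0.8, 0.6]
opening: 30.0
grip_force: 0.4
```

```bash
python3 - <<'E'
from h import *
s=robot.read_state();print(s["tool_pos"],s["wrist_force"])
a=robot.snapshot("top")[150:290,220:340,::-1];b=robot.snapshot("scene")[180:320,220:340,::-1]
cv2.imwrite("pics/c3.png",cv2.resize(np.hstack([a,b]),(720,420),interpolation=cv2.INTER_CUBIC))
E
```

```text
[652.67568529  -2.58577466  15.88113776] [1.37720623 0.84866504 0.63387256]
```

View pics/c3.png

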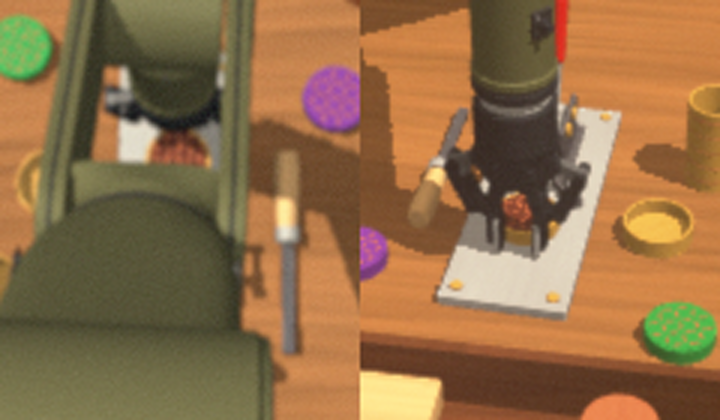

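The lid is in contact and moving ahead of the fingers (1.4 N). Continue, then slow down.

{"op": "play_rows", "data": {"rows": [{"dx": -4,"dy": 0.5,"dz": 0,"ax": 0,"ay": 0,"az": 0},{"dx": -4,"dy": 0.5,"dz": 0,"ax": 0,"ay": 0,"az": 0},{"dx": -4,"dy": 0,"dz": 0,"ax": 0,"ay": 0,"az": 0},{"dx": -3,"dy": 0,"dz": 0,"ax": 0,"ay": 0,"az": 0},{"dx": -3,"dy": 0,"dz": 0,"ax": 0,"ay": 0,"az": 0},{"dx": -2,"dy": 0,"dz": 0,"ax": 0,"ay": 0,"az": 0},{"dx": -2,"dy": 0,"dz": 0,"ax": 0,"ay": 0,"az": 0},{"dx": -1,"dy": 0,"dz": 0,"ax": 0,"ay": 0,"az": 0},{"dx": -1,"dy": 0,"dz": 0,"ax": 0,"ay": 0,"az": 0},{"dx": 0,"dy": 0,"dz": 0,"ax": 0,"ay": 0,"az": 0}]}}

```text
time_s: 5.3
tool_pos: [629.2, -2.6, 15.8]
ee_rot: [3.141, -0.059, -0.0]
wrist_force: [0.0, 0.2, -0.5]
opening: 29.8
grip_force: 0.2
```

{"op": "play_rows", "data": {"rows": [{"dx": -1,"dy": 0,"dz": 0,"ax": 0,"ay": 0,"az": 0},{"dx": -1,"dy": 0,"dz": 0,"ax": 0,"ay": 0,"az": 0},{"dx": -0.5,"dy": 0,"dz": 0,"ax": 0,"ay": 0,"az": 0},{"dx": -0.5,"dy": 0,"dz": 0,"ax": 0,"ay": 0,"az": 0},{"dx": -0.5,"dy": 0,"dz": 0,"ax": 0,"ay": 0,"az": 0},{"dx": -0.5,"dy": 0,"dz": 0,"ax": 0,"ay": 0,"az": 0},{"dx": -0.5,"dy": 0,"dz": 0,"ax": 0,"ay": 0,"az": 0},{"dx": -0.5,"dy": 0,"dz": 0,"ax": 0,"ay": 0,"az": 0},{"dx": 0,"dy": 0,"dz": 0,"ax": 0,"ay": 0,"az": 0},{"dx": 0,"dy": 0,"dz": 0,"ax": 0,"ay": 0,"az": 0}]}}

```text
time_s: 6.13
tool_pos: [624.2, -2.5, 15.8]
ee_rot: [-3.141, 0.059, 0.0]
wrist_force: [0.0, -0.2, -0.1]
opening: 30.1
grip_force: 0.2
```

{"op": "play_rows", "data": {"rows": [{"dx": -0.5,"dy": 0,"dz": 0,"ax": 0,"ay": 0,"az": 0},{"dx": -0.5,"dy": 0,"dz": 0,"ax": 0,"ay": 0,"az": 0},{"dx": -0.5,"dy": 0,"dz": 0,"ax": 0,"ay": 0,"az": 0},{"dx": -0.5,"dy": 0,"dz": 0,"ax": 0,"ay": 0,"az": 0},{"dx": -0.5,"dy": 0,"dz": 0,"ax": 0,"ay": 0,"az": 0},{"dx": -0.5,"dy": 0,"dz": 0,"ax": 0,"ay": 0,"az": 0},{"dx": 0,"dy": 0,"dz": 0,"ax": 0,"ay": 0,"az": 0},{"dx": 0,"dy": 0,"dz": 0,"ax": 0,"ay": 0,"az": 0},{"dx": 0,"dy": 0,"dz": 0,"ax": 0,"ay": 0,"az": 0},{"dx": 0,"dy": 0,"dz": 0,"ax": 0,"ay": 0,"az": 0}]}}

```text
time_s: 6.97
tool_pos: [622.7, -2.2, 16.2]
ee_rot: [-3.141, 0.06, -0.004]
wrist_force: [4.5, 0.4, -0.6]
opening: 29.7
grip_force: 2.7
```

{"op": "play_rows", "data": {"rows": [{"dx": -0.5,"dy": 0,"dz": 0,"ax": 0,"ay": 0,"az": 0},{"dx": -0.5,"dy": 0,"dz": 0,"ax": 0,"ay": 0,"az": 0},{"dx": -0.5,"dy": 0,"dz": 0,"ax": 0,"ay": 0,"az": 0},{"dx": 0,"dy": 0,"dz": 0,"ax": 0,"ay": 0,"az": 0},{"dx": 0,"dy": 0,"dz": 0,"ax": 0,"ay": 0,"az": 0},{"dx": 0,"dy": 0,"dz": 0,"ax": 0,"ay": 0,"az": 0},{"dx": 0,"dy": 0,"dz": 0,"ax": 0,"ay": 0,"az": 0},{"dx": 0,"dy": 0,"dz": 0,"ax": 0,"ay": 0,"az": 0},{"dx": 0,"dy": 0,"dz": 0,"ax": 0,"ay": 0,"az": 0},{"dx": 0,"dy": 0,"dz": 0,"ax": 0,"ay": 0,"az": 0}]}}

```text
time_s: 7.8
tool_pos: [622.6, -2.2, 16.6]
ee_rot: [-3.141, 0.06, -0.008]
wrist_force: [7.1, 2.0, -1.0]
opening: 29.9
grip_force: 3.6
```

It is firmly stopped: the force rises and the tool doesn't move. Back off, rise and verify.

{"op": "play_rows", "data": {"hand": 30, "rows": [{"dx": 2,"dy": 0,"dz": 0,"ax": 0,"ay": 0,"az": 0},{"dx": 4,"dy": 0,"dz": 0,"ax": 0,"ay": 0,"az": 0},{"dx": 15,"dy": 0,"dz": 0,"ax": 0,"ay": 0,"az": 0},{"dx": 25,"dy": 0,"dz": 0,"ax": 0,"ay": 0,"az": 0},{"dx": 30,"dy": 0,"dz": -20,"ax": 0,"ay": 0,"az": 0},{"dx": 35,"dy": 0,"dz": -20,"ax": 0,"ay": 0,"az": 0},{"dx": 20,"dy": 0,"dz": -35,"ax": 0,"ay": 0,"az": 0},{"dx": 0,"dy": 0,"dz": -40,"ax": 0,"ay": 0,"az": 0},{"dx": 0,"dy": 0,"dz": -40,"ax": 0,"ay": 0,"az": 0},{"dx": 0,"dy": 0,"dz": -40,"ax": 0,"ay": 0,"az": 0}]}}

```text
time_s: 8.63
tool_pos: [748.8, -7.6, 210.9]
ee_rot: [3.14, -0.06, -0.009]
wrist_force: [0.2, 0.3, -0.5]
opening: 30.1
grip_force: 0.0
```

{"op": "play_rows", "data": {"hand": 0, "rows": [{"dx": 0,"dy": -30,"dz": -20,"ax": 0,"ay": 0,"az": 0},{"dx": 0,"dy": -40,"dz": 0,"ax": 0,"ay": 0,"az": 0},{"dx": 0,"dy": -40,"dz": 0,"ax": 0,"ay": 0,"az": 0},{"dx": 0,"dy": -40,"dz": 0,"ax": 0,"ay": 0,"az": 0},{"dx": 0,"dy": -40,"dz": 0,"ax": 0,"ay": 0,"az": 0},{"dx": 0,"dy": -30,"dz": 0,"ax": 0,"ay": 0,"az": 0},{"dx": 0,"dy": 0,"dz": 0,"ax": 0,"ay": 0,"az": 0},{"dx": 0,"dy": 0,"dz": 0,"ax": 0,"ay": 0,"az": 0},{"dx": 0,"dy": 0,"dz": 0,"ax": 0,"ay": 0,"az": 0},{"dx": 0,"dy": 0,"dz": 0,"ax": 0,"ay": 0,"az": 0}]}}

```text
time_s: 9.47
tool_pos: [758.4, 210.8, 230.2]
ee_rot: [3.139, -0.061, -0.003]
wrist_force: [0.7, -0.1, 0.1]
opening: -0.2
grip_force: 0.0
```

```bash
python3 - <<'E'
from h import *
s=robot.read_state();print(s["time_s"],s["tool_pos"],s["wrist_force"])
a=robot.snapshot("top")[:,:,::-1];b=robot.snapshot("scene")[:,:,::-1]
cv2.imwrite("pics/t4.png",a);cv2.imwrite("pics/s4.png",b)
for n,im in(("top",a),("scene",b)): print(n,proj(n,[584,-1,28]))
cv2.imwrite("pics/c4.png",cv2.resize(np.hstack([a[150:290,220:340],b[160:300,220:340]]),(720,420),interpolation=cv2.INTER_CUBIC))
E
```

```text
9.4667 [758.44494661 210.79017287 230.23320047] [ 0.73825196 -0.07144493  0.05171986]
top [279.28939747 212.47677678]
scene [276.31514778 244.40223406]
```

View pics/c4.png

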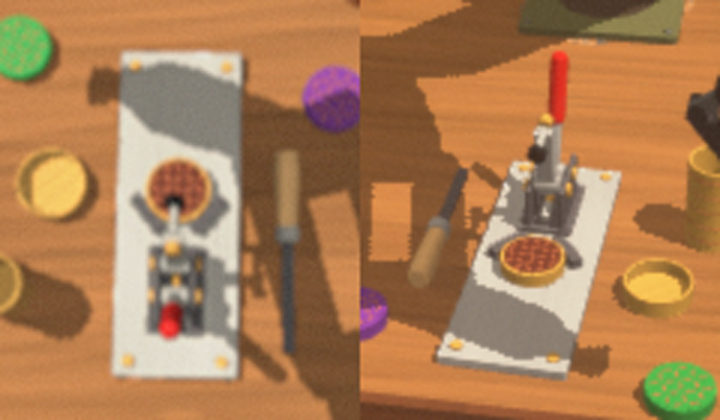

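The lid is home: seen at top (279.7,213), predicted seat (279.3,212.5), touching both vee blocks. Now move above the gap between the clamp arm and the lever.

{"op": "play_rows", "data": {"hand": 0, "rows": [{"dx": -26.6,"dy": 21.8,"dz": 0,"ax": 0,"ay": 0,"az": 0},{"dx": -26.6,"dy": 21.8,"dz": 0,"ax": 0,"ay": 0,"az": 0},{"dx": -26.6,"dy": 21.8,"dz": 0,"ax": 0,"ay": 0,"az": 0},{"dx": -26.6,"dy": 21.8,"dz": 0,"ax": 0,"ay": 0,"az": 0},{"dx": -26.6,"dy": 21.8,"dz": 0,"ax": 0,"ay": 0,"az": 0},{"dx": -26.6,"dy": 21.8,"dz": 0,"ax": 0,"ay": 0,"az": 0},{"dx": -26.6,"dy": 21.8,"dz": 0,"ax": 0,"ay": 0,"az": 0},{"dx": -26.6,"dy": 21.8,"dz": 0,"ax": 0,"ay": 0,"az": 0},{"dx": -26.6,"dy": 21.8,"dz": 0,"ax": 0,"ay": 0,"az": 0},{"dx": -26.6,"dy": 21.8,"dz": 0,"ax": 0,"ay": 0,"az": 0}]}}

```text
time_s: 10.4
tool_pos: [483.2, 2.9, 231.2]
ee_rot: [3.141, -0.062, 0.001]
wrist_force: [1.2, -0.9, -0.1]
opening: -0.2
grip_force: 0.0
```

```bash
python3 - <<'E'
from h import *
s=robot.read_state();print(s["time_s"],s["tool_pos"],s["wrist_force"])
u=np.array([-.9992,.0384,0]);c=np.array([564,-.2,0])
for n in("top","scene"):
  print(n,"tip",proj(n,c+122*u+[0,0,176]),"gripbase",proj(n,c+99.5*u+[0,0,103]))
b=robot.snapshot("scene")[:,:,::-1];cv2.imwrite("pics/s5.png",cv2.resize(b[110:250,200:360],(640,560),interpolation=cv2.INTER_CUBIC))
E
```

```text
10.4 [483.15447606   2.89296866 231.15005473] [ 1.16403521 -0.87803425 -0.13261938]
top tip [276.55650261 260.10809746] gripbase [277.60665593 252.52749176]
scene tip [285.35704652 176.63546387] gripbase [284.02964942 201.09526957]
```

View pics/s5.png

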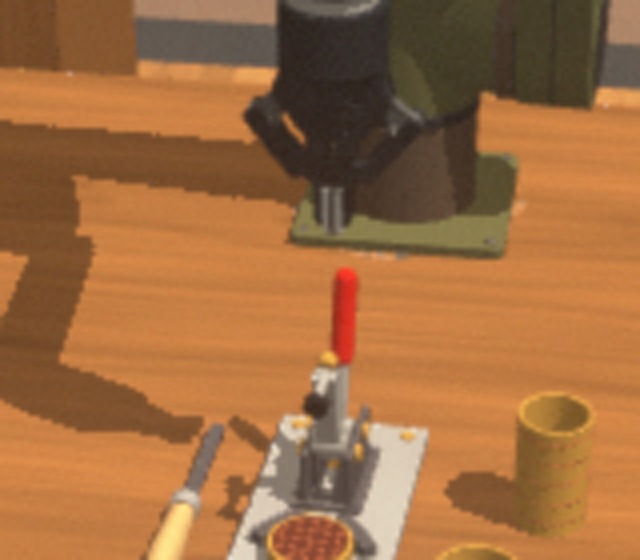

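The lever tip prediction (285.4,176.6) matches the image (286,177). Descend into the gap and make contact.

{"op": "play_rows", "data": {"rows": [{"dx": 0,"dy": 0,"dz": 30,"ax": 0,"ay": 0,"az": 0},{"dx": 0,"dy": 0,"dz": 30,"ax": 0,"ay": 0,"az": 0},{"dx": 0,"dy": 0,"dz": 19,"ax": 0,"ay": 0,"az": 0},{"dx": -5,"dy": 0,"dz": 0,"ax": 0,"ay": 0,"az": 0},{"dx": -5,"dy": 0,"dz": 0,"ax": 0,"ay": 0,"az": 0},{"dx": -4,"dy": 0,"dz": 0,"ax": 0,"ay": 0,"az": 0},{"dx": -3,"dy": 0,"dz": 1,"ax": 0,"ay": 0,"az": 0},{"dx": -3,"dy": 0,"dz": 1,"ax": 0,"ay": 0,"az": 0},{"dx": -3,"dy": 0,"dz": 1,"ax": 0,"ay": 0,"az": 0},{"dx": 0,"dy": 0,"dz": 0,"ax": 0,"ay": 0,"az": 0}]}}

```text
time_s: 11.28
tool_pos: [463.2, 5.6, 150.1]
ee_rot: [3.141, -0.059, 0.006]
wrist_force: [2.6, -1.2, 2.7]
opening: 0.0
grip_force: 1.6
```

{"op": "play_rows", "data": {"rows": [{"dx": -4,"dy": 0,"dz": 2,"ax": 0,"ay": 0,"az": 0},{"dx": -4,"dy": 0,"dz": 2,"ax": 0,"ay": 0,"az": 0},{"dx": -5,"dy": 0,"dz": 4,"ax": 0,"ay": 0,"az": 0},{"dx": -5,"dy": 0,"dz": 4,"ax": 0,"ay": 0,"az": 0},{"dx": -5,"dy": 0,"dz": 4,"ax": 0,"ay": 0,"az": 0},{"dx": -3,"dy": 0,"dz": 3.5,"ax": 0,"ay": 0,"az": 0},{"dx": -3,"dy": 0,"dz": 3.5,"ax": 0,"ay": 0,"az": 0},{"dx": -3,"dy": 0,"dz": 3.5,"ax": 0,"ay": 0,"az": 0},{"dx": -3,"dy": 0,"dz": 3.5,"ax": 0,"ay": 0,"az": 0},{"dx": 0,"dy": 0,"dz": 0,"ax": 0,"ay": 0,"az": 0}]}}

```text
time_s: 12.12
tool_pos: [427.2, 7.0, 118.9]
ee_rot: [3.141, -0.059, 0.002]
wrist_force: [2.7, -1.2, 3.0]
opening: 0.4
grip_force: 1.9
```

{"op": "play_rows", "data": {"rows": [{"dx": -3,"dy": 0,"dz": 4,"ax": 0,"ay": 0,"az": 0},{"dx": -2,"dy": 0,"dz": 4,"ax": 0,"ay": 0,"az": 0},{"dx": -2,"dy": 0,"dz": 4,"ax": 0,"ay": 0,"az": 0},{"dx": -2,"dy": 0,"dz": 4,"ax": 0,"ay": 0,"az": 0},{"dx": -1,"dy": 0,"dz": 4,"ax": 0,"ay": 0,"az": 0},{"dx": -1,"dy": 0,"dz": 4,"ax": 0,"ay": 0,"az": 0},{"dx": 0,"dy": 0,"dz": 0,"ax": 0,"ay": 0,"az": 0},{"dx": 0,"dy": 0,"dz": 0,"ax": 0,"ay": 0,"az": 0},{"dx": 0,"dy": 0,"dz": 0,"ax": 0,"ay": 0,"az": 0},{"dx": 0,"dy": 0,"dz": 0,"ax": 0,"ay": 0,"az": 0}]}}

```text
time_s: 12.95
tool_pos: [416.4, 7.4, 94.9]
ee_rot: [-3.141, 0.059, -0.001]
wrist_force: [0.8, 0.2, 0.7]
opening: 0.4
grip_force: 0.0
```

{"op": "play_rows", "data": {"rows": [{"dx": 0,"dy": 0,"dz": -20,"ax": 0,"ay": 0,"az": 0},{"dx": 0,"dy": 0,"dz": -35,"ax": 0,"ay": 0,"az": 0},{"dx": 0,"dy": 0,"dz": -40,"ax": 0,"ay": 0,"az": 0},{"dx": 0,"dy": 0,"dz": -40,"ax": 0,"ay": 0,"az": 0},{"dx": 0,"dy": -30,"dz": 0,"ax": 0,"ay": 0,"az": 0},{"dx": 5,"dy": -35,"dz": 0,"ax": 0,"ay": 0,"az": 0},{"dx": 5,"dy": -35,"dz": 0,"ax": 0,"ay": 0,"az": 0},{"dx": 5,"dy": -35,"dz": 0,"ax": 0,"ay": 0,"az": 0},{"dx": 5,"dy": -35,"dz": 0,"ax": 0,"ay": 0,"az": 0},{"dx": 0,"dy": -30,"dz": 0,"ax": 0,"ay": 0,"az": 0}]}}

```text
time_s: 13.78
tool_pos: [444.7, 208.9, 230.3]
ee_rot: [-3.14, 0.059, -0.003]
wrist_force: [0.8, -1.1, 1.5]
opening: 0.2
grip_force: 0.0
```

```bash
python3 - <<'E'
from h import *
s=robot.read_state();print(s["time_s"],s["tool_pos"],s["wrist_force"])
a=robot.snapshot("top")[:,:,::-1];b=robot.snapshot("scene")[:,:,::-1]
cv2.imwrite("pics/c6.png",cv2.resize(np.hstack([a[140:300,180:360],b[160:320,200:380]]),(800,356),interpolation=cv2.INTER_CUBIC))
E
```

```text
13.7833 [444.65331701 208.89549529 230.31345408] [ 0.78124976 -1.07853957  1.47531299]
```

View pics/c6.png

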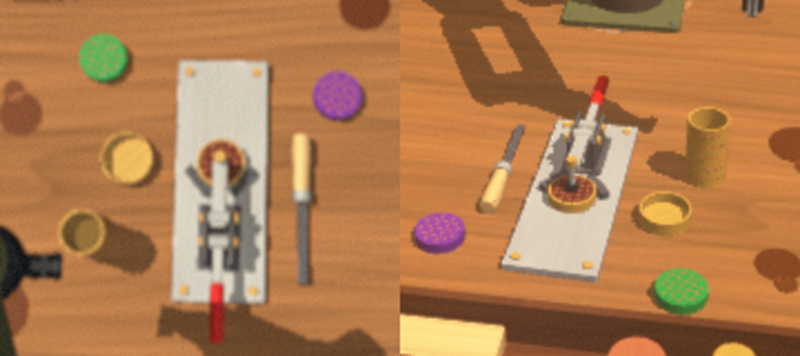

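The lever lies flat (red at crop (216,312)), the foot presses on the lid's centre (220,160), the lid is in the vee, and the bystanders are untouched. Handing in.

```bash
python3 -c "from station import robot; print(robot.job_done())"
```

```text
the job is handed in; nothing more can be done
None
```

The lid is home in the vee stop, the clamp is snapped down into lock with its foot on the lid's centre, the bystanders look undisturbed in the last camera view, the arm is clear, and the job is handed in at about 14 s.

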